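# Nest a fallen specimen cup back into its stack

### The arm

A 6-joint arm with a two-finger parallel gripper is mounted at the origin on the work surface. World frame = base frame: x ahead of the robot, y to its left, z up, the work surface at z = 0. Lengths are in m, angles in degrees, forces in N, time in s.
With the tool pointing down it reaches from about 0.325 to 0.775 m from the base axis. Payload 5.5 kg.
Tool frame: the origin (TCP) lies midway between the tips of the shut fingers; the grasp point (between the pads) lies 19 mm behind it (bot.grasp_offset is the distance from the TCP to the grasp point, in m); z points along the fingers, y is the line along which they close (so a half turn about z gives the same grasp; the last joint's range is limited). The gripper opens to 85 mm and grips with 20 to 120 N. Pads are 22 mm wide; open, the fingers measure 114 mm over their backs; the gripper's body (76 mm by 85 mm) begins 54 mm behind the grasp point. The pads swing forward as they close: fully open they stand 13 mm farther back than shut.
Start: joints at [-66.904, 5.22, 70.514, -0, 104.267, -3.249], TCP at [0.266, -0.538, 0.231] pointing down, gripper open.
Joint ranges: [-164.24, 164.24], [-49.07, 125.15], [9.68, 141.18], [-86.29, 266.29], [3.28, 154.24], [-151.56, 151.56]. Speed limits (degrees/s): [147.25, 147.25, 172.46, 180, 180, 180].

### API

Orientations are given as [roll, pitch, yaw] about the fixed x, y, z axes, in that order (R = Rz(yaw) Ry(pitch) Rx(roll)).
In Python, from plant import bot, eyes gives the robot as it stands.
- The arm moves only by the shell command python3 -m inch 'ROWS' [FORCE]. ROWS is JSON, a list of rows, each a list of 7 numbers: the shift along the tool's x, y, z in cm, then the turn, a rotation vector about the tool's x, y, z in degrees, then the opening, from 0 (shut) to 1 (fully open). A call has 1 to 5 rows; each row is the pose to reach, as a shift and turn from the pose commanded when the call began, along the tool's axes at that moment; what a row does not reach only later rows make up. A row lasts 1/8 s, in which the tool goes at most 62.5 mm and 10.7 degrees, less where a joint would pass 70% of its speed; a pose out of reach is approached as far as the arm can. A call with a gripper value outside its range is refused whole. The fingers move at their own pace and stop on an object; FORCE is the grip in N (left out, the last holds). Time passes only in rows, so rows that repeat a pose let the fingers close. It gives the time, the measured TCP pose, the force, the opening and the grip force at its end, in the units of the state.
- bot.get_obs(): the state, without advancing time (a new reading comes with each control period).
- eyes.get_image(name): name is "scene" or "side" or "wrist"; returns the picture (420x560x3 uint8, blue, green, red); there is no depth.
- eyes.camera_info(name): a dict with "K" (3x3 intrinsics, pixels), "k1" (the pictures are not rectified: a ray, as slopes to the right and down, at radius r is drawn at 1 + k1 r^2 times it, then the intrinsics apply), "extrinsics" (4x4, takes a point from world to camera coordinates). Camera axes: x right, y up, looking along -z (the intrinsics and any distortion apply to the point x, -y, -z); pixel columns grow to the right and rows downward; lengths in m; the calibration is good to about 2 mm. A picture is of the moment at which its call begins: read the wrist's pose just before it. camera_info takes no time and is no camera call; for the wrist camera it gives the pose at the moment of the call.
- bot.job_done(): hands the job in; it is judged then, once.
Trained networks look in the newest picture that a camera, given by its name, has taken for a name from the list of things; names that differ only in an ending like _2 or _b are one class to them, and where a whole thing is asked for, a point or a joint stands for the part that bears it (a point fixed in the world has none). Each returns a list of dicts, best first, with "p" (0 to 1); they miss things now and then, are a little off and sometimes report something else, mostly with a low value. They report only what shows in the picture. A call takes as long as a camera call.
- eyes.outline_of(label, camera): "region" (420x560 bool, what is visible of it) and "box" ([left, top, right, bottom] in pixels, round what is visible of it).
The state is a dict: "t": time; "joints": joint angles; "joint_vel": joint speeds; "joint_efforts": joint torques, N m; "eef_pos": TCP position; "ee_rot": TCP orientation; "ft_force": force on the tool from outside, world axes, zero at the start; "ft_torque": the same for the moment, N m; "finger_gap": finger opening in m; "grip_force": force on a finger pad.
Only numpy, scipy, OpenCV 4.12 (cv2) and the standard library are available. Lean on these libraries where they do the work, as an engineer would, in place of code of your own. Each camera call takes 0.05 s, during which the arm holds its last target. There are 200 camera calls.

### The job

A specimen cup has been knocked over. Stand it upright on the table and let go, then pick it up afresh and nest it in the stack of cups of its own size: push it down lightly until it sits snug and square in the top cup, stop before it jams, and let go. Leave the other things on the table where they are.

Things in the scene. Friction and masses are not known exactly. Their poses are not given: they have to be found in the camera images.
- cup_mid (a point): centre, half-way up its axis, of the fallen cup: open round specimen cup of thin white plastic, 75 mm tall. Its conical body widens from 41 mm at the foot to 57 mm across 53 mm up; above a small step a straight collar, 64 mm across and 22 mm tall, runs to the mouth (60 mm inside). z runs from foot to mouth: foot at z -37.5 mm, rim at +37.5 mm, middle of the collar at +26.5 mm
- cup: the same cup; origin at the centre of its foot, z from foot to mouth. At the start it lies on its side on the table, on its foot and the lower edge of its collar, its axis rising about 12 degrees towards the mouth. Weighs 28 to 46 g; the collar bears a grip of 20 to 40 N
- stack_mouth (a point): centre of the mouth (rim height, 111 mm above the table), z up, of the top cup of the matching stack. A cup let down into it stops where its foot meets the sloped shoulders of six slender ribs on the inner wall, its rim then 28 to 38 mm above this mouth: where it first touches differs from cup to cup and is found by feel
- stack: the matching stack, fixed: two nested upright cups exactly like the fallen one on a round steel foot 94 mm across; origin on the table under its axis. From first touch the nesting cup starts to slide at about 2.5 N of push, then stiffens about 3 N per mm: 5 to 9 N, held a moment, seats it snug (it may rise 1 to 3 mm when let go). More than 12 N jams it
- stack_large_mouth (a point): centre of the mouth (rim height, 137 mm above the table) of the top cup of a fixed stack of larger cups, 80 mm across the collar, on a steel foot 118 mm across: not the place for the fallen cup
- stack_small_mouth (a point): centre of the mouth (rim height, 82 mm above the table) of the top cup of a fixed stack of smaller cups, 46 mm across the collar, on a steel foot 80 mm across: not the place for the fallen cup
- capped_mid (a point): centre, 38 mm up, of a full specimen cup of the same size with a white screw cap 67 mm across, 76 mm tall, standing loose: to be left alone
- sanitiser_mid (a point): centre, 75 mm up, of a loose hand sanitiser pump bottle, 60 mm across and 155 mm tall: to be left alone
- tape_mid (a point): centre of a loose roll of paper tape lying flat, 64 mm across and 25 mm tall: to be left alone

How it is judged:
By the outcome, as a careful person would: the job done as asked, in the order asked, and still so for the second after the job is handed in, with the robot touching nothing.
It also fails if it takes over 58 s, if anything falls off the work surface, if the arm or the gripper's body presses on something with over 40 N, if the wrist force passes 120 N, or if a joint passes its speed limit or range.

## Working session

There is one attempt and no reset: what is moved stays moved. The work goes in short steps, Python scripts to look and compute and a shell command to move; the robot and the scene stay as the last step left them, time stands still between calls to the robot, and variables do not carry over. Pictures are saved under pics/ and viewed, at most 10 in all, crops included, and the job is handed in when it is done.

```bash
ls; mkdir -p pics
python3 - <<'E'
from plant import bot, eyes
import cv2,numpy as np
o=bot.get_obs();print({k:np.round(v,3).tolist() for k,v in o.items()}, bot.grasp_offset)
ims=[]
for c in("scene","side"):
    im=eyes.get_image(c); i=eyes.camera_info(c)
    print(c,np.round(i["K"],1).tolist(),i["k1"],np.round(i["extrinsics"],3).tolist())
    cv2.imwrite(f"pics/{c}0.png",im)
    for n in("cup","stack","stack_large_mouth","stack_small_mouth","capped_mid","sanitiser_mid","tape_mid"):
        for d in eyes.outline_of(n,c)[:2]: print(c,n,round(d["p"],2),np.round(d["box"]).tolist())
E
```

```text
pics
{'t': 0.0, 'joints': [-66.905, 5.264, 70.585, 0.0, 104.269, -3.249], 'joint_vel': [0.102, 0.004, 0.06, -0.09, -0.014, -0.02], 'joint_efforts': [0.001, -45.873, -41.802, 0.0, 0.011, -0.0], 'eef_pos': [0.266, -0.537, 0.23], 'ee_rot': [-179.883, -0.007, 26.344], 'ft_force': [-0.412, -0.014, -0.002], 'ft_torque': [-0.005, -0.015, -0.002], 'grip_force': 0.0, 'finger_gap': 0.085} 0.0187
scene [[447.0, 0.0, 278.6], [0.0, 447.0, 204.7], [0.0, 0.0, 1.0]] -0.1504103325578898 [[-0.519, 0.855, -0.006, 0.331], [-0.552, -0.33, 0.766, 0.264], [0.653, 0.401, 0.643, -1.469], [0.0, 0.0, 0.0, 1.0]]
scene cup 0.68 [256.0, 168.0, 288.0, 192.0]
scene stack 0.56 [335.0, 223.0, 372.0, 284.0]
scene stack_large_mouth 0.88 [248.0, 192.0, 294.0, 264.0]
scene stack_small_mouth 0.82 [192.0, 185.0, 224.0, 223.0]
scene capped_mid 0.83 [426.0, 217.0, 457.0, 255.0]
scene sanitiser_mid 0.69 [208.0, 115.0, 230.0, 166.0]
scene tape_mid 0.93 [282.0, 299.0, 318.0, 333.0]
side [[495.5, 0.0, 279.7], [0.0, 495.5, 213.1], [0.0, 0.0, 1.0]] 0.06357567466980657 [[-0.959, -0.283, -0.012, 0.576], [0.158, -0.568, 0.808, -0.173], [-0.235, 0.773, 0.589, -1.248], [0.0, 0.0, 0.0, 1.0]]
side cup 0.77 [317.0, 204.0, 349.0, 229.0]
side stack 0.91 [229.0, 245.0, 268.0, 295.0]
side stack_large_mouth 0.84 [240.0, 185.0, 283.0, 253.0]
side stack_small_mouth 0.86 [273.0, 174.0, 298.0, 208.0]
side capped_mid 0.73 [276.0, 310.0, 309.0, 347.0]
side sanitiser_mid 0.81 [347.0, 146.0, 367.0, 196.0]
side tape_mid 0.91 [182.0, 249.0, 204.0, 272.0]
```

```bash
cat > h.py <<'E'
from plant import bot, eyes
import cv2,numpy as np
from scipy.spatial.transform import Rotation as R
from scipy.optimize import least_squares
F=np.diag([1.,-1,-1])
def cam(c): return eyes.camera_info(c)
def proj(i,P):
    P=np.atleast_2d(P); E=np.array(i["extrinsics"]); q=(P@E[:3,:3].T+E[:3,3])@F
    s=q[:,:2]/q[:,2:]; s=s*(1+i["k1"]*(s**2).sum(1,keepdims=True))
    K=np.array(i["K"]); return s@K[:2,:2].T+K[:2,2]
def ray(i,uv):
    K=np.array(i["K"]);E=np.array(i["extrinsics"])
    d=(np.array(uv,float)-K[:2,2])/np.diag(K)[:2]; s=d.copy()
    for _ in range(20): s=d/(1+i["k1"]*(s@s))
    return -E[:3,:3].T@E[:3,3], E[:3,:3].T@(F@np.r_[s,1])
def onz(i,uv,z):
    o,d=ray(i,uv); return o+d*(z-o[2])/d[2]
T=np.linspace(0,2*np.pi,40,endpoint=False)
def ring(r,z): return np.c_[r*np.cos(T),r*np.sin(T),0*T+z]
CUP=np.r_[ring(.0205,0),ring(.0285,.053),ring(.032,.053),ring(.032,.075)]
def hullmask(uv):
    m=np.zeros((420*4,560*4),np.uint8); h=cv2.convexHull(np.round(uv*4+1.5).astype(np.int32)); cv2.fillConvexPoly(m,h,1); return m
def box(uv): return np.r_[uv.min(0),uv.max(0)]
def tool(o=None):
    o=o or bot.get_obs(); return np.array(o["eef_pos"]),R.from_euler("xyz",o["ee_rot"],degrees=True)
E
python3 - <<'E'
from h import *
im=[cv2.resize(cv2.imread(f"pics/{c}0.png")[100:360,160:480],(800,650)) for c in("scene","side")]
cv2.imwrite("pics/a.png",cv2.resize(np.hstack(im),(800,325)))
# stand-up things: fit vertical cylinders set by boxes, xy and z free
S={"stack":[.032,.111],"stack_large_mouth":[.04,.137],"stack_small_mouth":[.023,.082],"capped_mid":[.0335,.076],"sanitiser_mid":[.03,.155],"tape_mid":[.032,.025]}
B={c:(cam(c),{}) for c in("scene","side")}
for c in B:
    eyes.get_image(c)
    for n in list(S)+["cup"]:
        d=eyes.outline_of(n,c)[0]; B[c][1][n]=d
        if n in S:
            u=np.argwhere(d["region"])
    np.savez(f"reg_{c}.npz",**{n:B[c][1][n]["region"] for n in B[c][1]})
for n,(r,h) in S.items():
    def f(p):
        e=[]
        for c in B:
            b=box(proj(B[c][0],ring(r,p[2])+[p[0],p[1],0])); q=np.array(B[c][1][n]["box"]); e+=[(b[0]+b[2]-q[0]-q[2])/2, b[1]-q[1]]
        return e
    p=least_squares(f,[.5,0,h]).x; print(n,p.round(3),np.round(f(p),1),"r",np.hypot(*p[:2]).round(3))
# cup: full pose on the table
I={c:B[c][1]["cup"]["region"] for c in B}
for c in B: print(c,np.argwhere(I[c]).mean(0)[::-1].round(1),I[c].sum())
def pts(p,tilt=np.radians(12)):
    a=np.array([np.cos(p[2])*np.cos(tilt),np.sin(p[2])*np.cos(tilt),np.sin(tilt)])
    y=np.array([-np.sin(p[2]),np.cos(p[2]),0]); M=np.c_[np.cross(y,a),y,a]
    q=CUP@M.T; z=-q[:,2].min(); return q+[p[0],p[1],z]
def cost(p):
    s=0
    for c in B:
        m=cv2.resize(hullmask(proj(B[c][0],pts(p))).astype(float),(560,420),interpolation=cv2.INTER_AREA)
        s+=np.abs(m-I[c]).sum()/np.maximum(m,I[c]).sum()
    return s
from scipy.optimize import minimize
g=onz(B["side"][0],np.argwhere(I["side"]).mean(0)[::-1],.03);print(g)
res=[]
for th in np.radians(range(0,360,20)):
    x0=[g[0]-.04*np.cos(th),g[1]-.04*np.sin(th),th]
    r=minimize(cost,x0,method="Nelder-Mead",options=dict(initial_simplex=np.array([x0]*4)+np.r_[np.zeros((1,3)),np.diag([.01,.01,.2])],maxiter=150))
    res.append((r.fun,*r.x))
for r in sorted(res)[:6]: print(np.round(r,3))
E
```

```text
Traceback (most recent call last):
IndexError: list index out of range
```

View pics/a.png

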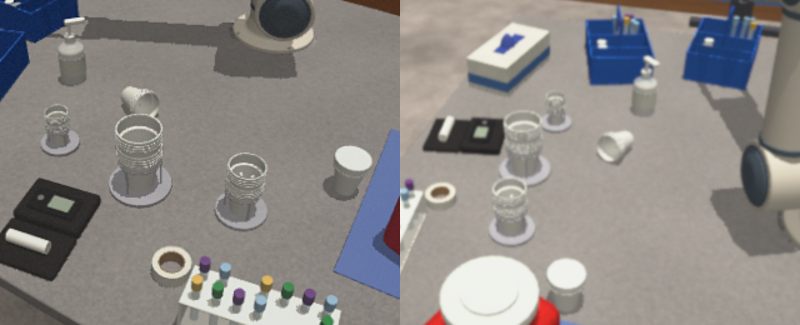

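The pictures show the fallen cup behind the large stack in the scene view (about pixel 272,180) and in the open in the side view (about 333,216). The matching stack is at about (353,253) in scene and (248,270) in side. One detection was missed, so I'll retry with a fallback.

```bash
cat > m.py <<'E'
from h import *
from scipy.optimize import minimize
S={"stack":[.032,.111],"stack_large_mouth":[.04,.137],"stack_small_mouth":[.023,.082],"capped_mid":[.0335,.076],"sanitiser_mid":[.03,.155],"tape_mid":[.032,.025]}
B={c:(cam(c),{}) for c in("scene","side")}
for c in B:
    for n in list(S)+["cup"]:
        for _ in range(4):
            if n not in B[c][1]:
                eyes.get_image(c)
                for d in eyes.outline_of(n,c)[:1]: B[c][1][n]=d
for n,(r,h) in S.items():
    def f(p):
        e=[]
        for c in B:
            b=box(proj(B[c][0],ring(r,p[2])+[p[0],p[1],0])); q=np.array(B[c][1][n]["box"]); e+=[(b[0]+b[2]-q[0]-q[2])/2, b[1]-q[1]]
        return e
    p=least_squares(f,[.5,0,h]).x; print(n,p.round(3),np.round(f(p),1),"r",np.hypot(*p[:2]).round(3))
I={c:B[c][1]["cup"]["region"] for c in B}
for c in B: print(c,np.argwhere(I[c]).mean(0)[::-1].round(1),I[c].sum())
L={c:B[c][1]["stack_large_mouth"]["region"] for c in B}
def pts(p,tilt=np.radians(12)):
    a=np.array([np.cos(p[2])*np.cos(tilt),np.sin(p[2])*np.cos(tilt),np.sin(tilt)])
    y=np.array([-np.sin(p[2]),np.cos(p[2]),0]); M=np.c_[np.cross(y,a),y,a]
    q=CUP@M.T; z=-q[:,2].min(); return q+[p[0],p[1],z]
def cost(p):
    s=0
    for c in B:
        m=cv2.resize(hullmask(proj(B[c][0],pts(p))).astype(float),(560,420),interpolation=cv2.INTER_AREA)
        m=m*(1-L[c])
        s+=np.abs(m-I[c]).sum()/max(np.maximum(m,I[c]).sum(),1)
    return s
g=onz(B["side"][0],np.argwhere(I["side"]).mean(0)[::-1],.03);print(g)
res=[]
for th in np.radians(range(0,360,20)):
    x0=[g[0]-.04*np.cos(th),g[1]-.04*np.sin(th),th]
    r=minimize(cost,x0,method="Nelder-Mead",options=dict(initial_simplex=np.array([x0]*4)+np.r_[np.zeros((1,3)),np.diag([.01,.01,.2])],maxiter=150))
    res.append((r.fun,*r.x))
for r in sorted(res)[:6]: print(np.round(r,3),np.degrees(r[3]).round())
E
python3 m.py
python3 - <<'E'
from h import *
im=[cv2.resize(cv2.imread(f"pics/{c}0.png")[y:y+60,x:x+80],(400,300),interpolation=2) for c,x,y in(("scene",232,150),("side",293,186))]
cv2.imwrite("pics/b.png",np.hstack(im))
E
```

```text
stack [0.623 0.174 0.096] [ 0.4  0.8  0.6 -0.9] r 0.647
stack_large_mouth [ 0.656 -0.006  0.135] [-0.  -0.1 -0.1  0.1] r 0.656
stack_small_mouth [ 0.644 -0.192  0.085] [ 0.3  0.8  0.4 -1. ] r 0.672
capped_mid [0.476 0.325 0.075] [-0.1 -0.2 -0.1  0.1] r 0.577
sanitiser_mid [ 0.446 -0.305  0.148] [ 0.2  0.6  0.2 -0.7] r 0.54
tape_mid [0.799 0.145 0.014] [-0.6 -1.3 -1.1  1.5] r 0.812
scene [272. 180.] 546
side [331.2 216. ] 501
[ 0.47907467 -0.1138926   0.03      ]
[ 0.152  0.459 -0.159  1.136] 65.0
[ 0.153  0.46  -0.16   1.149] 66.0
[ 0.153  0.459 -0.159  1.14 ] 65.0
[ 0.154  0.459 -0.16   1.15 ] 66.0
[ 0.155  0.459 -0.159  1.141] 65.0
[ 0.155  0.459 -0.161  1.144] 66.0
```

View pics/b.png

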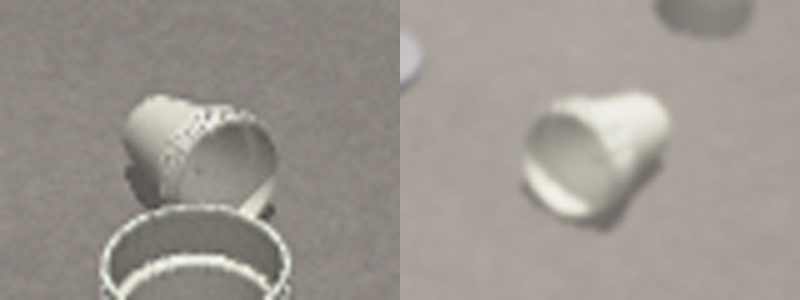

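The cup's mouth faces the right and front in the scene view, and left and front in the side view. That agrees with the fitted heading of about 65°. Next I'll look with the wrist camera.

```bash
cat >> h.py <<'E'
def go(p,h,tilt=0):
    """rows numbers to TCP p, tool x heading h deg (tool down), then tilt about tool y"""
    P,Q=tool(); W=R.from_euler("z",h,degrees=True)*R.from_euler("x",180,degrees=True)*R.from_euler("y",tilt,degrees=True)
    s=Q.inv().apply(np.array(p)-P)*100; r=(Q.inv()*W).as_rotvec(degrees=True)
    print("shift",s.round(2),"turn",r.round(1),"rows",np.ceil(max(np.linalg.norm(s)/6.25,np.linalg.norm(r)/10.7)))
E
python3 - <<'E'
from h import *
i=cam("wrist"); P,Q=tool(); E=np.array(i["extrinsics"]); o=-E[:3,:3].T@E[:3,3]
print("cam in tool",Q.inv().apply(o-P).round(3),"look",Q.inv().apply(-E[:3,:3].T[:,2]).round(3),"right",Q.inv().apply(E[:3,:3].T[:,0]).round(2),np.round(i["K"],0).tolist(),i["k1"])
go([.46,-.14,.27],65)
E
```

```text
cam in tool [ 0.075 -0.    -0.143] look [-0.291  0.     0.957] right [ 0.  1. -0.] [[331.0, 0.0, 281.0], [0.0, 331.0, 213.0], [0.0, 0.0, 1.0]] -0.037495764038552704
shift [ 35.01 -27.04  -3.87] turn [  0.   -0.  -38.7] rows 8.0
```

```bash
python3 -m inch '[[35,-27,-3.9,0,0,-38.7,1],[35,-27,-3.9,0,0,-38.7,1],[35,-27,-3.9,0,0,-38.7,1],[35,-27,-3.9,0,0,-38.7,1],[35,-27,-3.9,0,0,-38.7,1]]'; python3 -c "
from h import *
go([.46,-.14,.27],65)"
```

```text
t: 3.18
eef_pos: [0.4033, -0.2561, 0.2592]
ee_rot: [179.9, 0.0, 65.1]
ft_force: [0.7, -0.5, 0.0]
finger_gap: 0.0852
grip_force: 0.0
shift [12.92  0.26 -1.08] turn [0.1 0.  0.1] rows 3.0
```

```bash
cat > w.py <<'E'
import sys,pickle
from h import *
tag=sys.argv[1]; i=cam("wrist"); im=eyes.get_image("wrist"); cv2.imwrite(f"pics/{tag}.png",im); out={}
for n in sys.argv[2:]:
    for _ in range(3):
        d=eyes.outline_of(n,"wrist")
        if d: out[n]=d[0]; print(n,round(d[0]["p"],2),d[0]["box"]); break
        eyes.get_image("wrist")
pickle.dump((i,out),open(tag+".pkl","wb"))
E
python3 w.py w1 cup; python3 -m inch '[[13,0.3,-1,0,0,0,1],[13,0.3,-1,0,0,0,1],[13,0.3,-1,0,0,0,1],[13,0.3,-1,0,0,0,1]]'; python3 w.py w2 cup
cat > fit.py <<'E'
import pickle,sys
from h import *
from scipy.optimize import minimize
D=[pickle.load(open(t+".pkl","rb")) for t in sys.argv[1:]]
D=[(i,o["cup"]["region"]) for i,o in D if "cup" in o]
def pts(p):
    a=np.array([np.cos(p[2])*np.cos(p[3]),np.sin(p[2])*np.cos(p[3]),np.sin(p[3])])
    y=np.array([-np.sin(p[2]),np.cos(p[2]),0]); M=np.c_[np.cross(y,a),y,a]
    return CUP@M.T+[p[0],p[1],p[4]]
def cost(p):
    s=0
    for i,I in D:
        m=cv2.resize(hullmask(proj(i,pts(p))).astype(float),(560,420),interpolation=cv2.INTER_AREA)
        s+=np.abs(m-I).sum()/np.maximum(m,I).sum()
    return s/len(D)
x0=np.array([.459,-.159,1.14,.21,.02])
for k in range(3):
    r=minimize(cost,x0,method="Nelder-Mead",options=dict(initial_simplex=np.vstack([x0,x0+np.diag([.01,.01,.1,.1,.01])]),maxiter=400,xatol=1e-4,fatol=1e-4)); x0=r.x
p=r.x; print(r.fun.round(3),p[:2].round(4),np.degrees(p[2:4]).round(1),"footz",p[4].round(4))
a=np.array([np.cos(p[2])*np.cos(p[3]),np.sin(p[2])*np.cos(p[3]),np.sin(p[3])]); print("collar",(np.r_[p[:2],p[4]]+.064*a).round(4))
im=cv2.imread(f"pics/{sys.argv[-1]}.png")
for q in proj(D[-1][0],pts(p)): cv2.circle(im,tuple(int(v) for v in q.round()),1,(0,0,255),-1)
cv2.imwrite(f"pics/fit_{sys.argv[-1]}.png",im)
E
python3 fit.py w1 w2
```

```text
cup 0.61 [259.8, 3.3, 323.6, 81.2]
t: 3.78
eef_pos: [0.4602, -0.1418, 0.2686]
ee_rot: [-180.0, 0.0, 65.1]
ft_force: [-0.4, -0.2, -0.5]
finger_gap: 0.0854
grip_force: 0.0
cup 0.95 [261.8, 126.7, 315.5, 199.5]
0.057 [ 0.4595 -0.1595] [65.2 10. ] footz 0.0132
collar [ 0.4859 -0.1023  0.0243]
```

View pics/fit_w2.png

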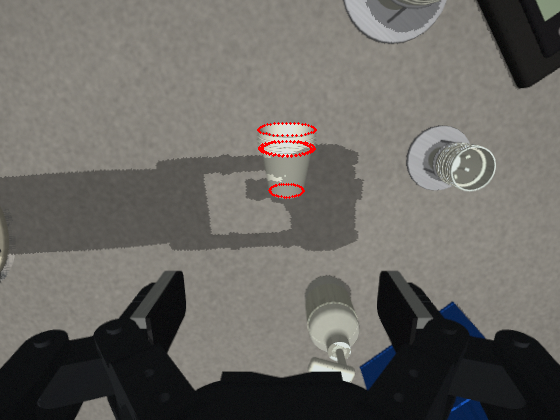

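The wrist fit overlays the cup well, with its mouth edge at (287,130) and foot at (286,190). Its xy and heading agree with the fixed cameras, and the contact geometry puts the collar at z 0.033. I'll go to a tilted pre-grasp so that a 78° turn stands the cup up with the gripper clear of everything.

```bash
cat >> h.py <<'E'
def gp(G,h,tilt,back):
    W=R.from_euler("z",h,degrees=True)*R.from_euler("x",180,degrees=True)*R.from_euler("y",tilt,degrees=True)
    p=np.array(G)+W.apply([0,0,.026-back]); print("tcp",p.round(4)); go(p,h,tilt)
E
python3 -c "
from h import *
gp([.4857,-.1022,.034],65.2,-35,.10)"
```

```text
tcp [ 0.5035 -0.0637  0.0946]
shift [ 9.02  0.61 17.38] turn [ -0.1 -35.   -0.2] rows 4.0
```

```bash
python3 -m inch '[[9,0.6,10,0,-20,0,1],[9,0.6,17.4,0,-35,0,1],[9,0.6,17.4,0,-35,0,1],[9,0.6,17.4,0,-35,0,1],[9,0.6,17.4,0,-35,0,1]]'; python3 -c "
from h import *
gp([.4857,-.1022,.034],65.2,-35,.0)"
```

```text
t: 4.5
eef_pos: [0.5027, -0.0628, 0.092]
ee_rot: [-179.6, 35.2, 65.3]
ft_force: [-0.2, 0.5, 1.1]
finger_gap: 0.0854
grip_force: 0.0
tcp [ 0.4794 -0.1157  0.0127]
shift [-0.16  0.16  9.81] turn [-0.3  0.2  0. ] rows 2.0
```

```bash
python3 -m inch '[[-0.2,0.15,5,0,0,0,1],[-0.2,0.15,9.7,0,0,0,1],[-0.2,0.15,9.7,0,0,0,1]]' && python3 -m inch '[[0,0,0,0,0,0,0.6],[0,0,0,0,0,0,0.6],[0,0,0,0,0,0,0.6],[0,0,0,0,0,0,0.6],[0,0,0,0,0,0,0.6]]' 25
```

```text
t: 4.88
eef_pos: [0.4787, -0.1177, 0.0158]
ee_rot: [-179.9, 35.0, 64.8]
ft_force: [0.4, 0.6, 0.8]
finger_gap: 0.0855
grip_force: 0.0
t: 5.5
eef_pos: [0.483, -0.115, 0.0195]
ee_rot: [179.6, 35.0, 64.9]
ft_force: [1.0, -2.0, 7.2]
finger_gap: 0.0629
grip_force: 28.3
```

```bash
python3 -m inch '[[-1.7,0,-2.5,0,0,0,0.6],[-4.6,0,-6.6,0,0,0,0.6],[-4.6,0,-6.6,0,0,0,0.6],[-4.6,0,-6.6,0,0,0,0.6]]'
python3 - <<'E'
from h import *
P,Q=tool();print(P.round(4))
for c in("side","scene"):
    im=eyes.get_image(c);cv2.imwrite(f"pics/l_{c}.png",im)
i=cam("side"); u,v=proj(i,P)[0].astype(int); a=cv2.imread("pics/l_side.png")[v-50:v+40,u-60:u+60]
i=cam("scene"); u,v=proj(i,P)[0].astype(int); b=cv2.imread("pics/l_scene.png")[v-50:v+40,u-60:u+60]
cv2.imwrite("pics/l.png",cv2.resize(np.hstack([a,b]),(800,300),interpolation=2))
E
```

```text
t: 6.0
eef_pos: [0.4814, -0.1141, 0.0971]
ee_rot: [179.9, 34.9, 65.1]
ft_force: [0.8, -0.9, -1.1]
finger_gap: 0.0628
grip_force: 27.8
[ 0.4814 -0.1141  0.0971]
```

View pics/l.png

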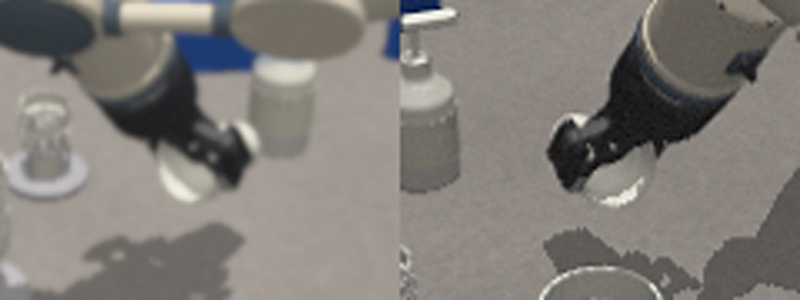

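The cup is held in the gripper, clear of the table, with its mouth facing the cameras. Now I'll turn it upright.

```bash
python3 -c "
from h import *
for t in(4,43): gp([.475,-.085,.11],65.2,t,0)"
```

```text
tcp [ 0.4758 -0.0834  0.0841]
shift [ 2.81 -1.74 -0.55] turn [-0.1 39.  -0.1] rows 4.0
tcp [ 0.4824 -0.0689  0.091 ]
shift [ 3.71 -1.74 -2.03] turn [-0.1 78.  -0.1] rows 8.0
```

```bash
python3 -m inch '[[0.7,-0.4,-0.2,0,9.8,0,0.6],[1.4,-0.9,-0.4,0,19.5,0,0.6],[2.1,-1.3,-0.5,0,29,0,0.6],[2.8,-1.7,-0.6,0,39,0,0.6],[2.8,-1.7,-0.6,0,39,0,0.6]]'; python3 -c "
from h import *
gp([.475,-.085,.11],65.2,43,0)"
```

```text
t: 6.72
eef_pos: [0.4752, -0.0853, 0.0845]
ee_rot: [-179.9, -3.9, 64.8]
ft_force: [0.2, 0.3, -0.7]
finger_gap: 0.0631
grip_force: 27.8
tcp [ 0.4824 -0.0689  0.091 ]
shift [ 1.83 -0.05 -0.53] turn [ 0.1 39.1 -0.4] rows 4.0
```

```bash
python3 -m inch '[[0.5,0,-0.1,0,9.8,0,0.6],[0.9,0,-0.2,0,19.5,0,0.6],[1.4,0,-0.4,0,29.3,0,0.6],[1.8,0,-0.5,0,39,0,0.6],[1.8,0,-0.5,0,39,0,0.6]]'
cat > up.py <<'E'
# fit axis of held/standing cup with side+scene outlines
from h import *
from scipy.optimize import minimize
import sys
P,Q=tool(); G0=P-Q.apply([0,0,.026]); D=[]
for c in("side","scene"):
    for _ in range(3):
        im=eyes.get_image(c); d=eyes.outline_of("cup",c)
        if d and d[0]["p"]>.3: break
    cv2.imwrite(f"pics/{sys.argv[1]}_{c}.png",im)
    if d: D.append((c,cam(c),d[0]["region"],im)); print(c,round(d[0]["p"],2),d[0]["box"])
h=np.radians(65.2)
def pts(p):
    a=np.array([p[3],p[4],1]);a/=np.linalg.norm(a);y=np.cross(a,[1,0,0]);y/=np.linalg.norm(y)
    return (CUP-[0,0,.064])@np.c_[np.cross(y,a),y,a].T+p[:3]
E=[]
for c,i,I,im in D:
    u,v=proj(i,G0)[0].astype(int); a=im[v-45:v+45,u-60:u+60].copy(); E.append(cv2.resize(a,(400,300),interpolation=2))
    q=(proj(i,pts(np.r_[G0,0,0]))-[u-60,v-45])*400/120
    for z in q: cv2.circle(E[-1],tuple(int(t) for t in z),1,(0,0,255),-1)
cv2.imwrite(f"pics/{sys.argv[1]}.png",np.hstack(E)); print("G",G0.round(4))
E
python3 up.py u1
```

```text
t: 7.35
eef_pos: [0.4825, -0.0677, 0.0884]
ee_rot: [-179.3, -42.9, 64.5]
ft_force: [0.3, 0.1, -0.4]
finger_gap: 0.0629
grip_force: 27.8
side 0.6 [319.2, 196.0, 340.5, 228.4]
scene 0.91 [272.3, 150.1, 298.9, 186.7]
G [ 0.4751 -0.0838  0.1074]
```

View pics/u1.png

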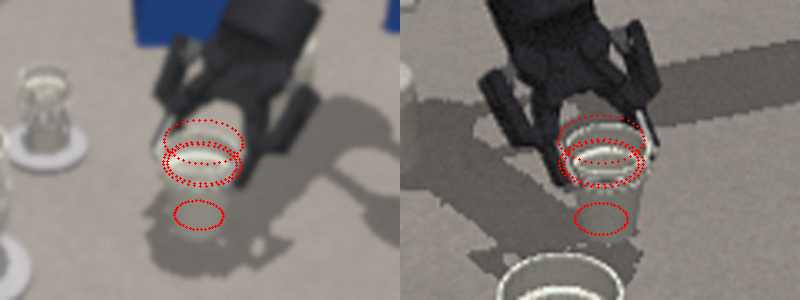

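The cup hangs upright in both views, with its foot at about (200,218) in the left crop and (605,235) in the right, roughly 4 cm above the table. Now I'll lower it by feel.

```bash
python3 -m inch '[[-1,0,1.1,0,0,0,0.6],[-2,0,2.1,0,0,0,0.6],[-2,0,2.1,0,0,0,0.6],[-2,0,2.1,0,0,0,0.6]]'; python3 -m inch '[[-0.15,0,0.15,0,0,0,0.6],[-0.3,0,0.3,0,0,0,0.6],[-0.3,0,0.3,0,0,0,0.6]]'
```

```text
t: 8.05
eef_pos: [0.484, -0.0678, 0.0629]
ee_rot: [-180.0, -43.0, 65.0]
ft_force: [0.1, 0.6, -0.3]
finger_gap: 0.0631
grip_force: 27.8
t: 8.43
eef_pos: [0.4839, -0.0681, 0.0586]
ee_rot: [-180.0, -43.0, 65.0]
ft_force: [0.3, -0.4, -0.6]
finger_gap: 0.0629
grip_force: 27.8
```

```bash
for k in 1 ; do python3 -m inch '[[-0.1,0,0.1,0,0,0,0.6],[-0.2,0,0.2,0,0,0,0.6],[-0.2,0,0.2,0,0,0,0.6]]'; done;  python3 -m inch '[[-0.1,0,0.1,0,0,0,0.6],[-0.1,0,0.1,0,0,0,0.6]]';python3 -m inch '[[-0.1,0,0.1,0,0,0,0.6],[-0.1,0,0.1,0,0,0,0.6]]'
```

```text
t: 8.8
eef_pos: [0.4838, -0.0681, 0.0558]
ee_rot: [-180.0, -43.0, 65.0]
ft_force: [-0.4, -0.2, -0.3]
finger_gap: 0.0626
grip_force: 27.8
t: 9.05
eef_pos: [0.4839, -0.0681, 0.0544]
ee_rot: [-180.0, -43.0, 65.0]
ft_force: [-1.3, -0.2, -0.4]
finger_gap: 0.0626
grip_force: 27.8
t: 9.3
eef_pos: [0.4838, -0.0682, 0.0529]
ee_rot: [-180.0, -43.0, 65.0]
ft_force: [0.0, -0.3, -1.0]
finger_gap: 0.0628
grip_force: 27.8
```

```bash
for k in 1; do python3 -m inch '[[-0.1,0,0.1,0,0,0,0.6],[-0.1,0,0.1,0,0,0,0.6]]';python3 -m inch '[[-0.1,0,0.1,0,0,0,0.6],[-0.1,0,0.1,0,0,0,0.6]]'; done|grep -E "pos|ft"
```

```text
eef_pos: [0.4838, -0.0682, 0.0515]
ft_force: [-0.5, -0.4, 0.2]
eef_pos: [0.4839, -0.0683, 0.0503]
ft_force: [0.2, -0.7, -0.3]
```

```bash
python3 -m inch '[[-0.1,0,0.1,0,0,0,0.6],[-0.1,0,0.1,0,0,0,0.6]]' |grep -E "pos|ft"; python3 -m inch '[[-0.1,0,0.1,0,0,0,0.6],[-0.1,0,0.1,0,0,0,0.6]]'|grep -E "pos|ft"
```

```text
eef_pos: [0.484, -0.0681, 0.0501]
ft_force: [-2.2, 0.5, 6.6]
eef_pos: [0.4841, -0.0679, 0.0501]
ft_force: [-6.9, 0.4, 12.3]
```

```bash
python3 -m inch '[[0.2,0,-0.2,0,0,0,0.6],[0.2,0,-0.2,0,0,0,0.6]]' |grep -E "pos|ft"; python3 -m inch '[[0,0,0,0,0,0,0.85],[0,0,0,0,0,0,1],[0,0,0,0,0,0,1],[0,0,0,0,0,0,1],[0,0,0,0,0,0,1]]'; python3 up.py u2
```

```text
eef_pos: [0.4839, -0.0684, 0.0502]
ft_force: [0.0, 0.1, 0.4]
t: 11.18
eef_pos: [0.4838, -0.0683, 0.0503]
ee_rot: [-180.0, -43.0, 65.0]
ft_force: [0.9, 0.5, 0.5]
finger_gap: 0.0852
grip_force: 0.0
side 0.67 [317.2, 204.7, 341.5, 236.9]
scene 0.63 [272.2, 163.4, 298.9, 197.1]
G [ 0.4764 -0.0844  0.0693]
```

View pics/u2.png

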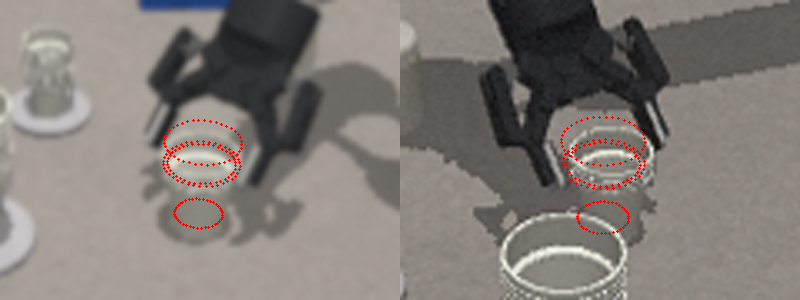

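The cup stands upright on the table, with its rim at about (605,140) and its foot near (610,225) in the right crop, and the fingers are open and clear. I'll retreat along the tool axis, then look from above.

```bash
python3 -m inch '[[0,0,-4,0,0,0,1],[0,0,-8,0,0,0,1],[0,0,-13,0,0,0,1],[0,0,-13,0,0,0,1]]'|grep -E "pos|ft"; python3 -c "
from h import *
go([.475,-.09,.22],30)"
```

```text
eef_pos: [0.4471, -0.1513, 0.1484]
ft_force: [0.4, 0.0, -0.3]
shift [ 9.81 -0.04 -0.67] turn [-12.8 -41.6  33.4] rows 6.0
```

```bash
python3 -m inch '[[9.8,0,-0.7,-12.8,-41.6,33.4,1],[9.8,0,-0.7,-12.8,-41.6,33.4,1],[9.8,0,-0.7,-12.8,-41.6,33.4,1],[9.8,0,-0.7,-12.8,-41.6,33.4,1],[9.8,0,-0.7,-12.8,-41.6,33.4,1]]'|grep -E "pos|rot"; python3 -m inch '[[0.5,0,0.7,-1.5,-1.5,1.5,1],[0,0,0,0,0,0,1]]' >/dev/null; python3 -c "
from h import *
print(tool()[0]);go([.475,-.09,.22],30)"
```

```text
eef_pos: [0.4746, -0.0872, 0.2174]
ee_rot: [-179.4, -1.3, 31.2]
[ 0.47470107 -0.08541666  0.21456577]
shift [-0.2   0.4  -0.56] turn [-1.  -1.4  1.7] rows 1.0
```

```bash
python3 -m inch '[[-0.2,0.4,-0.6,-1,-1.4,1.7,1],[-0.2,0.4,-0.6,-1,-1.4,1.7,1],[-0.2,0.4,-0.6,-1,-1.4,1.7,1]]'|grep -E "pos|rot"; python3 w.py c1 cup
cat > fit2.py <<'E'
# upright ring fit of the mouth/cup: box based + hull IoU, xy (and z of the rim if 2 views)
import pickle,sys
from h import *
from scipy.optimize import minimize
name=sys.argv[1]; zr=float(sys.argv[2]); D=[]
for t in sys.argv[3:]:
    i,o=pickle.load(open(t+".pkl","rb")); D.append((i,o[name]["region"]))
M=CUP-[0,0,.075] if name=="cup" else np.r_[ring(.032,0),ring(.032,-.022),ring(.032,-.036),ring(.032,-.058),ring(.0205,-.11)]
def cost(p,z=None):
    s=0
    for i,I in D:
        m=cv2.resize(hullmask(proj(i,M+[p[0],p[1],p[2] if len(p)>2 else zr])).astype(float),(560,420),interpolation=cv2.INTER_AREA)
        s+=np.abs(m-I).sum()/np.maximum(m,I).sum()
    return s/len(D)
i,I=D[-1]; g=onz(i,np.argwhere(I).mean(0)[::-1],zr-.03)
for x0 in (g[:2],np.r_[g[:2],zr]):
    x0=np.array(x0)
    for k in range(3):
        r=minimize(cost,x0,method="Nelder-Mead",options=dict(initial_simplex=np.vstack([x0,x0+.008*np.eye(len(x0))]),xatol=1e-4,fatol=1e-4)); x0=r.x
    print(name,r.fun.round(3),x0.round(4))
im=cv2.imread(f"pics/{sys.argv[-1]}.png")
for q in proj(D[-1][0],M+np.r_[x0[:2],zr]): cv2.circle(im,tuple(int(v) for v in q.round()),1,(0,0,255),-1)
cv2.imwrite(f"pics/fit_{sys.argv[-1]}.png",im)
E
python3 fit2.py cup .075 c1
```

```text
eef_pos: [0.475, -0.0925, 0.2228]
ee_rot: [179.8, -0.1, 29.7]
cup 0.58 [230.6, 152.9, 303.9, 221.0]
cup 0.028 [ 0.4777 -0.0773]
cup 0.022 [ 0.4786 -0.0771  0.0785]
```

View pics/fit_c1.png

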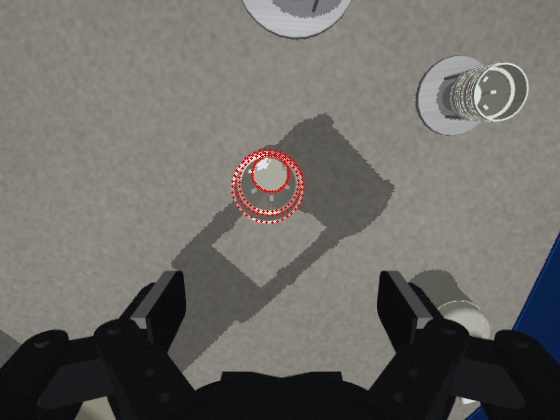

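The standing cup is at (268,187) and the upright model overlays it at (0.478,-0.077) with rim 0.0785, close to the stated 75 mm. I'll regrip high on the collar from above so the finger tips clear the stack's rim.

```bash
python3 -c "
from h import *
go([.4782,-.0772,.12],30);go([.4782,-.0772,.047],30)"
```

```text
shift [ 1.03 -1.2  10.28] turn [ 0.2 -0.1 -0.3] rows 2.0
shift [ 1.02 -1.22 17.58] turn [ 0.2 -0.1 -0.3] rows 3.0
```

```bash
python3 -m inch '[[1,-1.2,5,0.2,-0.1,0,1],[1,-1.2,10,0.2,-0.1,0,1],[1,-1.2,10,0.2,-0.1,0,1],[1,-1.2,10,0.2,-0.1,0,1]]'|grep -E "pos|rot|ft";  python3 -c "
from h import *
go([.4782,-.0772,.047],30)"
```

```text
eef_pos: [0.4787, -0.0777, 0.1253]
ee_rot: [179.9, -0.1, 29.6]
ft_force: [0.7, 1.0, 0.7]
shift [-0.04 -0.08  7.83] turn [ 0.1 -0.1 -0.4] rows 2.0
```

```bash
python3 -m inch '[[0,-0.1,3,0,0,0,1],[0,-0.1,6,0,0,0,1],[0,-0.1,7.8,0,0,0,1],[0,-0.1,7.8,0,0,0,1],[0,-0.1,7.8,0,0,0,1]]'|grep -E "pos|rot|ft"; python3 -m inch '[[0,0,0,0,0,0,0.6],[0,0,0,0,0,0,0.6],[0,0,0,0,0,0,0.6],[0,0,0,0,0,0,0.6],[0,0,0,0,0,0,0.6]]' 28
```

```text
eef_pos: [0.4787, -0.0769, 0.0472]
ee_rot: [179.9, -0.1, 29.6]
ft_force: [-0.9, 0.3, 0.8]
t: 14.98
eef_pos: [0.4784, -0.0766, 0.0468]
ee_rot: [179.9, -0.1, 29.7]
ft_force: [-0.6, 1.3, 5.7]
finger_gap: 0.0634
grip_force: 31.2
```

```bash
python3 -m inch '[[0,0,-4,0,0,0,0.6],[0,0,-9,0,0,0,0.6],[0,0,-14,0,0,0,0.6],[0,0,-18,0,0,0,0.6],[0,0,-18,0,0,0,0.6]]'|grep -E "pos|rot|ft|gap|grip";  python3 -c "
from h import *
go([.53,.08,.23],30)"
```

```text
eef_pos: [0.4788, -0.0769, 0.2295]
ee_rot: [179.7, -0.3, 29.7]
ft_force: [-1.0, 0.6, -0.4]
finger_gap: 0.0635
grip_force: 31.3
shift [ 12.21 -11.11  -0.03] turn [ 0.3 -0.3 -0.3] rows 3.0
```

```bash
python3 -m inch '[[4,-4,0,0.2,-0.2,0,0.6],[8,-8,0,0.2,-0.2,0,0.6],[12.2,-11.1,0,0.2,-0.2,0,0.6],[12.2,-11.1,0,0.2,-0.2,0,0.6],[12.2,-11.1,0,0.2,-0.2,0,0.6]]'|grep -E "pos|rot"; python3 w.py s1 stack; python3 -m inch '[[2,-6,0,0,0,0,0.6],[2,-6,0,0,0,0,0.6],[2,-6,0,0,0,0,0.6]]'|grep -E "pos|rot"; python3 w.py s2 stack; python3 fit2.py stack .111 s1 s2;python3 fit2.py stack .111 s1 |head -1; python3 fit2.py stack .111 s2
```

```text
eef_pos: [0.5282, 0.0801, 0.2238]
ee_rot: [-179.8, 0.3, 29.7]
stack 0.57 [174.8, 0.0, 285.5, 98.2]
eef_pos: [0.5163, 0.1414, 0.2255]
ee_rot: [-179.8, 0.2, 29.6]
stack 0.66 [250.8, 0.0, 353.5, 117.8]
stack 0.234 [0.6241 0.1823]
stack 0.225 [0.6209 0.1799 0.1212]
stack 0.151 [0.6178 0.1675]
stack 0.194 [0.6255 0.1839]
stack 0.095 [0.6148 0.1826 0.1449]
```

View pics/fit_s2.png

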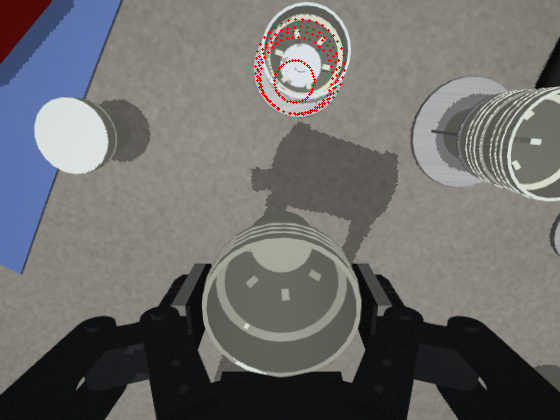

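The held cup is centred between the pads, its mouth spanning columns 203 to 360. The stack's mouth is at about (305,48), but the outline includes the steel foot, so the cup-only model fits badly. I'll move closer, take two more views and fit the mouth ring on image edges, for the held cup as well.

```bash
cat > rim.py <<'E'
import pickle,sys
from h import *
from scipy.optimize import minimize
D=[]
for t in sys.argv[1:]:
    i,_=pickle.load(open(t+".pkl","rb")); g=cv2.cvtColor(cv2.imread(f"pics/{t}.png"),6).astype(np.float32)
    g=cv2.GaussianBlur(g,(0,0),1.5); m=np.hypot(cv2.Sobel(g,5,1,0),cv2.Sobel(g,5,0,1)); D.append((i,np.minimum(m,120)))
TT=np.linspace(0,2*np.pi,180)
def sc(i,m,p,r):
    q=proj(i,np.c_[p[0]+r*np.cos(TT),p[1]+r*np.sin(TT),0*TT+p[2]]).astype(np.float32)
    return cv2.remap(m,q[:,0].copy()[None],q[:,1].copy()[None],1).mean()
def best(DD,x0,free,span=.012):
    f=lambda p:-sum(sc(i,m,p if free else np.r_[p,x0[2]],.032) for i,m in DD)/len(DD)
    b=min(((f(np.r_[x0[0]+a,x0[1]+c,x0[2]+e][:3 if free else 2]),a,c,e) for a in np.arange(-span,span+.001,.002) for c in np.arange(-span,span+.001,.002) for e in (np.arange(-.009,.01,.003) if free else [0])))
    s=np.r_[x0[0]+b[1],x0[1]+b[2],x0[2]+b[3]][:3 if free else 2]
    r=minimize(f,s,method="Nelder-Mead",options=dict(initial_simplex=np.vstack([s,s+.0015*np.eye(len(s))]))); return r.x.round(4),-r.fun
for d in D: print("stack z=.111",best([d],np.array([.62,.177,.111]),False))
print("stack xyz",*best(D,np.array([.62,.177,.111]),True))
P,Q=tool()
p,s=best([D[-1]],P+[0,0,.028],False); print("held rim in tool xy mm",(Q.inv().apply(np.r_[p,P[2]]-P)*1000).round(1),s, "tcp",P.round(4))
E
python3 -m inch '[[3.5,3,0,0,0,0,0.6],[3.5,3,0,0,0,0,0.6],[3.5,3,0,0,0,0,0.6]]'|grep -E "pos|rot"; python3 w.py s3;  python3 -m inch '[[0.5,-6,0,0,0,0,0.6],[0.5,-6,0,0,0,0,0.6],[0.5,-6,0,0,0,0,0.6]]'|grep -E "pos|rot"; python3 w.py s4; python3 rim.py s3 s4
```

```text
eef_pos: [0.5616, 0.1325, 0.2249]
ee_rot: [-179.8, 0.2, 29.6]
eef_pos: [0.5359, 0.1881, 0.2262]
ee_rot: [-179.8, 0.1, 29.7]
stack z=.111 (array([0.6244, 0.1832]), np.float64(89.32599639892578))
stack z=.111 (array([0.6263, 0.1841]), np.float64(93.16020965576172))
stack xyz [0.6249 0.1832 0.1027] 95.57220458984375
held rim in tool xy mm [-1.4 -0.3  0. ] 95.4847412109375 tcp [0.5362 0.1876 0.226 ]
```

Run:
```python
from h import *
import pickle
o=[]
for t in("s3","s4"):
    i,_=pickle.load(open(t+".pkl","rb")); im=cv2.imread(f"pics/{t}.png")
    u,v=proj(i,[.625,.183,.10])[0].astype(int); u0,v0=u-80,max(v-80,0); a=cv2.resize(im[v0:v0+160,u0:u0+160],(400,400),interpolation=2)
    for p,c in(([.6252,.1835,.111],(0,0,255)),([.625,.1835,0.002],(255,0,0))):
        q=(proj(i,ring(.032 if p[2]>.05 else .047,0)+p)-[u0,v0])*2.5
        for z in q: cv2.circle(a,tuple(int(w) for w in z),2,c,-1)
    o.append(a)
cv2.imwrite("pics/rr.png",np.hstack(o))
```

```text
(no output)
```

View pics/rr.png

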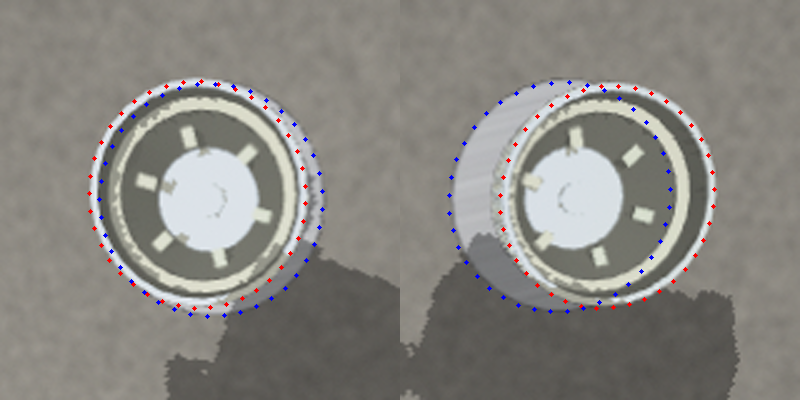

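Both rings lie on the stack: the mouth at (197,195) and (608,196), and the steel foot also matches. The stack axis is therefore at (0.625,0.1835). The held cup's axis sits 1.4 mm towards tool -x, so I'll correct for that when moving over.

```bash
python3 -c "
from h import *
go([.6262,.1840,.20],29.7)"
```

```text
shift [7.65 4.78 2.57] turn [-0.2  0.1 -0. ] rows 2.0
```

```bash
python3 -m inch '[[4,2.4,0,-0.2,0.1,0,0.6],[7.6,4.8,0.5,-0.2,0.1,0,0.6],[7.6,4.8,2.6,-0.2,0.1,0,0.6],[7.6,4.8,2.6,-0.2,0.1,0,0.6],[7.6,4.8,2.6,-0.2,0.1,0,0.6]]'|grep -E "pos|rot|ft"; python3 -c "
from h import *
go([.6262,.1840,.14],29.7)"
```

```text
eef_pos: [0.6259, 0.1835, 0.2002]
ee_rot: [180.0, 0.0, 29.6]
ft_force: [-0.7, -0.3, 0.6]
shift [ 0.05 -0.03  6.02] turn [ 0.   0.  -0.1] rows 1.0
```

```bash
python3 -m inch '[[0,0,2,0,0,0,0.6],[0.05,0,4,0,0,0,0.6],[0.05,0,6,0,0,0,0.6],[0.05,0,6,0,0,0,0.6],[0.05,0,6,0,0,0,0.6]]'|grep -E "pos|rot|ft"; python3 -m inch '[[0,0,0.3,0,0,0,0.6],[0,0,0.6,0,0,0,0.6],[0,0,0.9,0,0,0,0.6],[0,0,0.9,0,0,0,0.6]]'|grep -E "pos|rot|ft"
```

```text
eef_pos: [0.6263, 0.1843, 0.1391]
ee_rot: [-180.0, 0.1, 29.7]
ft_force: [-0.3, 0.2, -0.3]
eef_pos: [0.6261, 0.1842, 0.1295]
ee_rot: [-180.0, 0.1, 29.7]
ft_force: [-0.4, 0.4, -0.7]
```

```bash
python3 -m inch '[[0,0,0.2,0,0,0,0.6],[0,0,0.4,0,0,0,0.6],[0,0,0.6,0,0,0,0.6],[0,0,0.6,0,0,0,0.6]]'|grep -E "pos|ft"; python3 -m inch '[[0,0,0.1,0,0,0,0.6],[0,0,0.1,0,0,0,0.6]]'|grep -E "pos|ft"
```

```text
eef_pos: [0.6261, 0.1842, 0.1236]
ft_force: [0.0, -0.3, 0.5]
eef_pos: [0.6262, 0.1843, 0.1229]
ft_force: [0.5, 0.0, -0.5]
```

```bash
python3 -m inch '[[0,0,0.1,0,0,0,0.6],[0,0,0.1,0,0,0,0.6]]'|grep -E "pos|ft"
```

```text
eef_pos: [0.6262, 0.1842, 0.1218]
ft_force: [0.6, 1.3, -0.7]
```

```bash
python3 -m inch '[[0,0,0.1,0,0,0,0.6],[0,0,0.1,0,0,0,0.6]]'|grep -E "pos|ft"
```

```text
eef_pos: [0.6262, 0.1842, 0.1209]
ft_force: [-0.5, -0.3, -0.1]
```

```bash
python3 -m inch '[[0,0,0.1,0,0,0,0.6],[0,0,0.1,0,0,0,0.6]]'|grep -E "pos|ft"
```

```text
eef_pos: [0.6264, 0.1843, 0.1204]
ft_force: [0.7, 1.0, 0.6]
```

```bash
python3 -m inch '[[0,0,0.1,0,0,0,0.6],[0,0,0.1,0,0,0,0.6]]'|grep -E "pos|ft"
```

```text
eef_pos: [0.6265, 0.1843, 0.1196]
ft_force: [-0.9, 0.2, 3.5]
```

```bash
python3 -m inch '[[0,0,0.05,0,0,0,0.6],[0,0,0.05,0,0,0,0.6]]'|grep -E "pos|ft"
```

```text
eef_pos: [0.6265, 0.1843, 0.119]
ft_force: [0.2, 0.9, 3.9]
```

```bash
python3 -m inch '[[0,0,0.05,0,0,0,0.6],[0,0,0.05,0,0,0,0.6]]'|grep -E "pos|ft"
```

```text
eef_pos: [0.6265, 0.1843, 0.1187]
ft_force: [1.2, -0.1, 4.9]
```

```bash
python3 -m inch '[[0,0,0.08,0,0,0,0.6],[0,0,0.08,0,0,0,0.6]]'|grep -E "pos|ft"; python3 -c "
from h import *
import time
print(bot.get_obs()['ft_force'])"
```

```text
eef_pos: [0.6266, 0.1844, 0.1182]
ft_force: [-0.3, -0.1, 6.7]
[-0.25343611 -0.0587758   6.73725788]
```

```bash
python3 -m inch '[[0,0,0.02,0,0,0,0.6],[0,0,0.02,0,0,0,0.6],[0,0,0.02,0,0,0,0.6],[0,0,0.02,0,0,0,0.6],[0,0,0.02,0,0,0,0.6]]'|grep -E "t:|pos|ft"
```

```text
t: 22.52
eef_pos: [0.6267, 0.1844, 0.1181]
ee_rot: [180.0, -0.0, 29.7]
ft_force: [-0.0, -0.4, 7.0]
```

```bash
python3 -m inch '[[0,0,0,0,0,0,0.75],[0,0,0,0,0,0,1],[0,0,0,0,0,0,1],[0,0,0,0,0,0,1],[0,0,0,0,0,0,1]]'|grep -E "pos|ft|gap|grip"; python3 -m inch '[[0,0,-2,0,0,0,1],[0,0,-5,0,0,0,1],[0,0,-9,0,0,0,1],[0,0,-12,0,0,0,1],[0,0,-12,0,0,0,1]]'|grep -E "pos|ft"; python3 -m inch '[[-8,0,-1,0,0,0,1],[-8,0,-1,0,0,0,1],[-8,0,-1,0,0,0,1],[-8,0,-1,0,0,0,1]]'|grep -E "pos|ft"
python3 - <<'E'
from h import *
o=[]
for c in("side","scene"):
    i=cam(c); im=eyes.get_image(c); u,v=proj(i,[.625,.1835,.09])[0].astype(int); a=cv2.resize(im[v-45:v+45,u-60:u+60],(400,300),interpolation=2)
    for z,k in((.111,(255,0,0)),(.147,(0,0,255)),(.125,(0,0,255))):
        for w in (proj(i,ring(.032,z)+[.625,.1835,0])-[u-60,v-45])*400/120: cv2.circle(a,tuple(int(t) for t in w),1,k,-1)
    o.append(a)
cv2.imwrite("pics/n.png",np.hstack(o))
E
```

```text
eef_pos: [0.6261, 0.1842, 0.1166]
ft_force: [0.2, -0.3, -0.0]
finger_gap: 0.0854
grip_force: 0.0
eef_pos: [0.6275, 0.1846, 0.2427]
ft_force: [0.6, -0.1, 0.2]
eef_pos: [0.5572, 0.145, 0.2468]
ft_force: [0.5, 0.2, 0.4]
```

View pics/n.png

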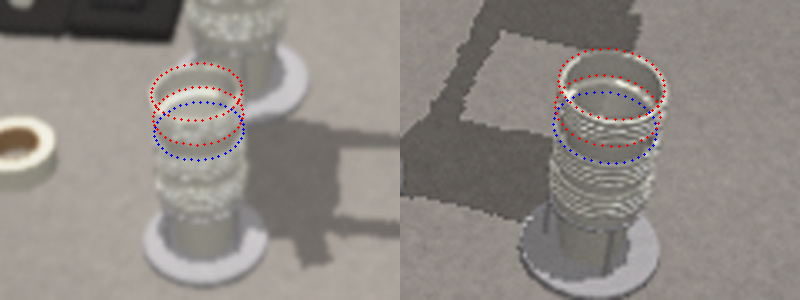

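The cup sits square in the stack. Its rim follows the ring predicted 36 mm above the old mouth, at (197,92) in the left crop and (612,85) in the right, and the gripper is clear.

```bash
python3 -c "
from plant import bot
print(bot.get_obs()['t'],bot.job_done())"
```

```text
the job is handed in; nothing more can be done
24.375 None
```

I stood the cup upright and let go, then picked it up again and nested it in the matching stack with a held push of about 7 N; I handed the job in at 24.4 s with the gripper clear, and no verdict was returned.

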